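# Clamp a phone board carrier into the test jig

## Robot

A 6-joint arm with a two-finger parallel gripper is mounted at the origin on the work surface. World frame = base frame: x ahead of the robot, y to its left, z up, the work surface at z = 0. Lengths are in m, angles in rad, forces in N, time in s.
With the tool pointing down it reaches from about 0.375 to 0.825 m from the base axis. Payload 5.5 kg.
Tool frame: the origin (TCP) lies between the finger pads; the fingertips stand manip.tip_extent ahead of it and the grasp point (between the pads) lies 6 mm ahead of it (manip.tip_extent is the distance from the TCP to the fingertips, in m); z points along the fingers, y is the direction in which the jaws open and shut (so a half turn about z gives the same grasp; the last joint's range is limited). The gripper opens to 85 mm and grips with 20 to 120 N. Pads are 22 mm wide; open, the fingers measure 114 mm over their backs; the gripper's body (76 mm by 85 mm) begins 54 mm behind the grasp point. The pads swing forward as they close: fully open they stand 13 mm farther back than shut.
Start: joints at [1.268, 0.314, -0.047, 1.21, 0, 1.571], TCP at [0.179, 0.573, 0.256] pointing down, gripper open.
Joint ranges: [-2.67, 2.67], [-0.69, 1.73], [-1.03, 1.25], [-2.08, 2.16], [-1.42, 1.45], [-3.14, 3.14]. Speed limits (rad/s): [2.39, 2.39, 3.01, 3.14, 3.14, 3.14].

## Interface

Orientations are given as a unit quaternion [w, x, y, z].
In Python, from rig import manip, viewer gives the robot as it stands. Calls block until the motion is done:
- manip.movep(position, orientation): joint-space move of the TCP to a pose.
- manip.move_straight(position, rotation=None, rate=0.15): straight line of the TCP; rotation=None keeps the orientation; rate is the mean speed in m/s.
- manip.goto_joints(angles): joint-space move.
- manip.gripper_to(opening, grasp_force=None): opening from 0.0 (shut) to 1.0 (fully open); grasp_force is the grip in N (None keeps the last); returns when the fingers have stopped.
- manip.wait(seconds).
- manip.inverse_kinematics(position, orientation): joint angles nearest the present ones, or None.
- viewer.grab_frame(name): name is "side" or "top" or "wrist"; returns a dict with "img" (384x512x3 uint8, blue, green, red), "depth" (384x512 float32, m along the optical axis (not along the pixel's ray), 0 where there is no reading), "camera_matrix" (3x3 intrinsics, pixels), "dist_coeffs" ([k1, k2, p1, p2, k3] as OpenCV has them; the pictures are not rectified), "pose" (4x4, takes a point from camera to world coordinates). Camera axes: x right, y down, z forward; pixel columns grow to the right and rows downward; lengths in m; the calibration is good to about 2 mm. A picture is of the moment at which its call begins.
A pose or a line that the arm cannot do raises manip.MotionError and nothing moves.
- manip.close_job(): hands the job in, once; it reports no verdict.
Trained networks look in a picture, given as the dict that the camera call returned (one of the last four; its "shot" number tells which), for a name from the list of things; names that differ only in an ending like _2 or _b are one class to them, and where a whole thing is asked for, a point or a joint stands for the part that bears it (a point fixed in the world has none). Each returns a list of dicts, best first, with "p" (0 to 1); they miss things now and then, are a little off and sometimes report something else, mostly with a low value. They report only what shows in the picture. A call takes as long as a camera call. They do not tell look-alikes from the thing itself.
- viewer.outline_of(picture, target): "pixels" (384x512 bool, what is visible of it) and "uv" ([column, row] in pixels, amid what is visible of it).
- viewer.spot_point(picture, target): "uv" ([column, row] in pixels: a listed point, or the origin of a listed thing).
Readings, each from a call of its own:
- manip.current_time_s(): time.
- manip.current_qpos(): joint angles.
- manip.current_qvel(): joint speeds.
- manip.current_effort(): joint torques, N m.
- manip.current_tcp_pos(): TCP position.
- manip.current_tool_rot(): TCP orientation.
- manip.current_wrist_force(): force on the tool from outside, world axes, zero at the start.
- manip.current_moment(): the same for the moment, N m.
- manip.current_opening(): opening from 0.0 (shut) to 1.0 (fully open).
Only numpy, scipy, OpenCV 4.12 (cv2) and the standard library are available. Lean on these libraries where they do the work, as an engineer would, in place of code of your own. Each camera call takes 0.05 s, during which the arm holds its last target. There are 200 camera calls.

## Task

Push the board carrier along the base of the test jig, in between the guide rails, until it meets the sprung contact head, with the clamp lever still open. Then swing the clamp lever round until its roller holds the carrier snugly against the head with the springs part-way in (about half their travel, not bottomed), and let go. Push gently, and leave the spray can, screwdriver and parts tray where they are.

Things in the scene. Friction and masses are not known exactly. Their poses are not given: they have to be found in the camera images.
- jig: Fixed test jig: aluminium base plate 12 mm thick, x -120..+70, y -290..+175 mm; frame +y is the push direction, +z up; origin on the table under the channel's centre line. Two dark guide rails, tops at z 26 mm, at x +-46.5 mm from y -90 to +110 mm leave a channel 83 mm wide; flared lead-ins widen it to 96 mm at y -131 mm.
- carrier: Loose dark steel carrier with a green circuit board, 0.5 kg, 80 (x) x 90 (y) x 18 mm; origin at the centre of its underside, on the jig plate (z 12 mm); front (+y) towards the head. Push wall 70 mm wide, back face at y -45 mm, rises to z 48 mm. An ear on its -x side reaches x -70 mm at z 16..28 mm; its rear face, at y -28 mm, is what the clamp roller presses.
- clamp (a joint): Angle of the clamp lever on an upright axis; 0 open (below 0.45 it clears the ear), grows anticlockwise from above to 2.6 rad; stays where left (6 N at the knob turns it). Roller centre: 26 mm from the axis at angle value - 1.9 from the jig's +x, so the roller's front is 8 + 26*sin(value - 1.9) mm along jig y from the axis. Knob: at angle value + 2.007.
- clamp_pivot (a point): Point on the lever's axis, 50 mm above the table, at x -85, y +24 mm in the jig's frame.
- clamp_knob (a point): Top of the upright black knob at the lever's end, on its centre line, 90 mm above the table, 85 mm from the lever's axis. Knob 14 to 17 mm diameter, 37 mm tall, on a 14 mm wide steel bar whose top is 54 mm above the table.
- clamp_roller: Steel roller under the lever, 16 mm diameter, 14 mm high, origin at the centre of its underside, 27 mm above the table; it presses on the rear face of the carrier's ear.
- spray_can: Spray can, 52 mm diameter, 150 mm high, standing; origin at its underside.
- screwdriver: Red-handled screwdriver, about 200 mm long, lying on the table beyond the lever; origin at its underside, about mid-length.
- parts_tray: White divided parts tray 100 x 80 x 25 mm; origin at its underside.
- head_middle (a point): Mark in the jig at x 0, y +100, z 22 mm: middle of the range of the contact head at the channel's end (grey, 76 mm wide, 36 mm high). Its black pad (66 mm wide) is sprung towards -y: 8 mm travel, 6 N to start, 18 N at the bottom. The head is adjustable: the free pad face is 9 mm short of to 9 mm past this mark, is not reported and must be felt for.
There are look-alikes about, which are no part of the job. There is more than one size of the carrier; the one meant has the size given above.

How it is judged:
On the way:
1. the carrier has been pushed up to the head between the rails, with the clamp lever still open (y of carrier in the frame of jig above 0.043 m and value of joint clamp below 0.6 rad), for 0.2 s.
At the end, for the whole second after the job is handed in: The carrier lies flat and straight (within 0.06 rad) between the rails against the contact head, its origin more than 45 mm along the jig's y, at rest, and the clamp lever, turned past 1.2 rad, holds it: its roller presses on the carrier with more than 7 N (contact force between clamp_roller and carrier above 7 N and y of carrier in the frame of jig above 0.045 m and angle between the y axis of carrier and the y axis of jig, either way round below 0.06 rad and angle between carrier's own z axis and vertical below 0.06 rad and value of joint clamp above 1.2 rad and linear speed of carrier below 0.01 m/s); the robot touches nothing.
It fails at once if the clamp roller pressed on the carrier with more than 35 N (the springs bottomed and were forced) (contact force between clamp_roller and carrier above 35 N).
It fails at once if the fingers pushed the carrier with more than 30 N (contact force between the fingers and carrier above 30 N).
It fails at once if a bystander was disturbed (moved over 30 mm) (distance of any of spray_can, screwdriver, parts_tray from where it was at the start of the episode above 0.03 m).
It also fails if it takes over 58 s, if anything falls off the work surface, if the arm or the gripper's body presses on something with over 40 N, if the wrist force passes 120 N, or if a joint passes its speed limit or range.

## Working session

There is one attempt and no reset: what is moved stays moved. The work goes in short steps, each a Python script; the robot and the scene stay as the last script left them, time stands still between calls to the robot, and variables do not carry over. Pictures are saved under pics/ and viewed, about 8 in all and at most 12, crops included, and the job is handed in when it is done.

```bash
ls; mkdir -p pics
cat > h.py <<'E'
import numpy as np, cv2
from rig import manip, viewer
def ray(f,uv):
    p=cv2.undistortPoints(np.array([[uv]],float),f["camera_matrix"],np.array(f["dist_coeffs"],float))[0,0]
    T=np.array(f["pose"]);return T[:3,3],T[:3,:3]@np.array([p[0],p[1],1.])
def atz(f,uv,z):
    o,d=ray(f,uv);return o+d*(z-o[2])/d[2]
def atdepth(f,uv):
    u,v=int(round(uv[0])),int(round(uv[1]));w=f["depth"][max(v-2,0):v+3,max(u-2,0):u+3];w=w[w>0]
    o,d=ray(f,uv);return o+d*np.median(w) if len(w) else None
def tri(a,b):
    A=[];B=[]
    for o,d in (a,b):
        d=d/np.linalg.norm(d);P=np.eye(3)-np.outer(d,d);A.append(P);B.append(P@o)
    x=np.linalg.solve(sum(A),sum(B));return x,[np.linalg.norm(P@x-q) for P,q in zip(A,B)]
E
python3 - <<'E'
from h import *
np.set_printoptions(precision=4,suppress=True)
fs={}
for n in("top","side"):
    f=viewer.grab_frame(n);fs[n]=f
    cv2.imwrite(f"pics/{n}0.png",f["img"])
    print(n,np.array(f["pose"])[:3,3])
    for t in("jig","carrier","clamp_pivot","clamp_knob","head_middle","spray_can","screwdriver","parts_tray","clamp_roller"):
        for r in viewer.spot_point(f,t)[:4]:
            print(t,round(r["p"],2),np.round(r["uv"],1),atdepth(f,r["uv"]))
print(manip.tip_extent,manip.current_time_s(),manip.current_tool_rot())
cv2.imwrite("pics/both.png",cv2.resize(np.vstack([fs["top"]["img"],fs["side"]["img"]]),None,fx=.78,fy=.78))
E
```

```text
pics
top [ 0.4232 -0.0697  1.0237]
jig 0.76 [211.3 175.1] [0.6377 0.0396 0.0108]
carrier 0.9 [402.8 201.7] [ 0.5496 -0.526   0.0167]
carrier 0.73 [279.3 179.6] [ 0.617  -0.1588  0.0332]
carrier 0.69 [339.7 176.8] [ 0.6267 -0.3396  0.0155]
carrier 0.37 [194.8 198.4] [0.5627 0.0813 0.0533]
clamp_pivot 0.62 [199.3 199.9] [0.5587 0.069  0.0503]
clamp_pivot 0.45 [178.9 166.1] [0.6627 0.1333 0.0268]
clamp_knob 0.67 [172.3 209.8] [0.5371 0.1559 0.0015]
head_middle 0.7 [180.4 164. ] [0.669  0.129  0.0264]
spray_can 0.64 [110.6 182.6] [0.6144 0.3311 0.0396]
screwdriver 0.81 [ 98.7 238.4] [0.4536 0.3679 0.0211]
screwdriver 0.65 [197.9 197. ] [0.5662 0.0723 0.0552]
parts_tray 0.81 [339.8 235.6] [ 0.454  -0.3321  0.0121]
clamp_roller 0.6 [207.8 195.8] [0.5716 0.0463 0.04  ]
side [-0.0947 -0.7997  0.7377]
jig 0.73 [254.4 196.1] [0.6372 0.0197 0.0108]
carrier 0.97 [290.1 225.5] [ 0.5878 -0.1857  0.0376]
carrier 0.72 [343.  254.3] [ 0.626  -0.3451  0.0157]
carrier 0.65 [384.  317.2] [ 0.5138 -0.5461  0.0327]
carrier 0.38 [150.6 175.7] [0.4443 0.3344 0.0184]
clamp_pivot 0.65 [228.  183.4] [0.609  0.1186 0.023 ]
clamp_knob 0.77 [198.5 172.2] [ 0.601   0.2778 -0.0021]
head_middle 0.63 [236.6 177.2] [0.6538 0.1289 0.0246]
spray_can 0.88 [189.8 159.5] [0.6068 0.3381 0.022 ]
screwdriver 0.69 [149.2 173.9] [0.4457 0.346  0.0198]
parts_tray 0.65 [294.6 286.8] [ 0.453  -0.3363  0.0062]
clamp_roller 0.55 [231.5 194. ] [0.5626 0.042  0.0393]
clamp_roller 0.17 [190.4 160.9] [0.6073 0.3356 0.0171]
0.025 1.0 [-0.      0.1508  0.9886  0.    ]
```

View pics/top0.png

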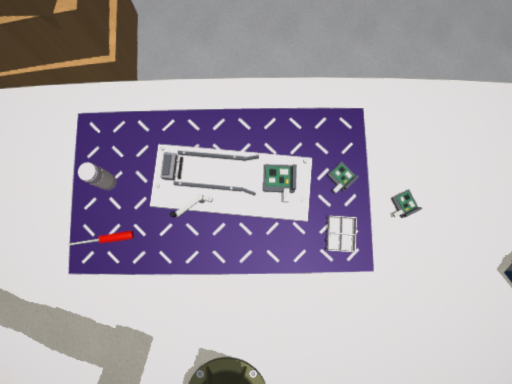

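View pics/side0.png

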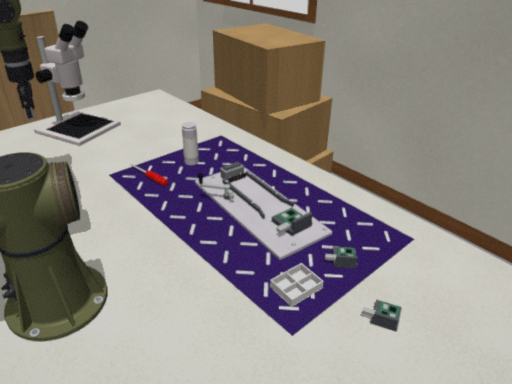

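Look-alikes: (280,178) on the jig plate, (343,176) on the mat and (405,203) on the table. The first is visibly larger and is the only one on the plate, so I'll check it in a wrist close-up. The knob is at about (175,213) and the pivot at (203,198) in the top view.

```bash
cat > w.py <<'E'
from h import *
from scipy.spatial.transform import Rotation as R
np.set_printoptions(precision=4,suppress=True)
def quat(a): # tool z down, tool y pointing along world angle a
    y=np.array([np.cos(a),np.sin(a),0]);z=np.array([0,0,-1.]);x=np.cross(y,z)
    q=R.from_matrix(np.c_[x,y,z]).as_quat();return [q[3],q[0],q[1],q[2]]
E
python3 - <<'E'
from w import *
ims=[]
for i,(p) in enumerate([[.56,.10,.32],[.56,-.06,.32]]):
    best=None
    for a in (-.07,np.pi-.07):
        q=manip.inverse_kinematics(p,quat(a))
        print(a,q)
        if q is not None and (best is None or abs(q[5])<abs(best[0][5])): best=(q,a)
    manip.goto_joints(best[0]);manip.wait(.2)
    f=viewer.grab_frame("wrist");ims.append(f["img"]);np.save(f"pics/w{i}.npy",f,allow_pickle=True)
    print("cam",np.array(f["pose"])[:3,3],"t",manip.current_time_s())
    for t in("jig","carrier","clamp_pivot","clamp_knob","head_middle","clamp_roller"):
        for r in viewer.spot_point(f,t)[:2]:
            print(t,round(r["p"],2),np.round(r["uv"],1),atdepth(f,r["uv"]))
print(manip.current_wrist_force())
cv2.imwrite("pics/wr.png",np.vstack([ims[0],ims[1]])[:, :])
cv2.imwrite("pics/wr.png",cv2.resize(np.hstack(ims),(800,300)))
E
```

```text
-0.07 [ 0.1767  0.2376 -0.0035  1.3296  0.      1.8175]
3.0715926535897933 [ 0.1767  0.2376 -0.0035  1.3296  0.     -1.3241]
cam [0.5556 0.029  0.437 ] t 3.7
jig 0.59 [187.7 109.2] [0.6478 0.0346 0.0111]
clamp_pivot 0.57 [234.6 314. ] [0.6126 0.3323 0.0314]
clamp_pivot 0.56 [253.  133.1] [0.5649 0.0669 0.0551]
clamp_knob 0.62 [299.3 194.6] [0.517  0.1357 0.0892]
head_middle 0.62 [186.5 186.9] [0.6585 0.1336 0.0276]
clamp_roller 0.59 [254.6 111.4] [0.5614 0.0427 0.0414]
-0.07 [-0.1067  0.2267 -0.0174  1.3267  0.      1.5341]
3.0715926535897933 [-0.1067  0.2267 -0.0174  1.3267  0.     -1.6075]
cam [0.5655 0.009  0.4371] t 6.675
jig 0.72 [319.7  74.7] [0.6439 0.0339 0.0115]
carrier 0.64 [316.4 323.2] [ 0.6321 -0.333   0.0152]
carrier 0.55 [308.2 220.2] [ 0.6209 -0.1523  0.0315]
clamp_pivot 0.83 [262.1  44.4] [0.5731 0.0676 0.0554]
clamp_roller 0.48 [257.6  71.3] [0.5662 0.0408 0.0405]
[ 0.1764 -0.0682  0.1061]
```

View pics/wr.png

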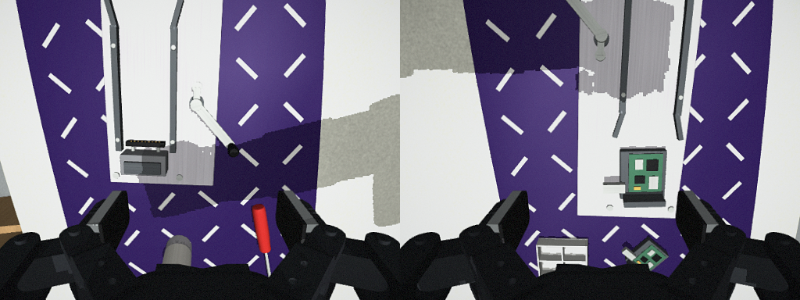

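Run:
```python
from w import *
from scipy.optimize import least_squares
P=[];fr=[np.load(f"pics/w{i}.npy",allow_pickle=True).item() for i in(0,1)]
ov=[]
for i,f in enumerate(fr):
    m=viewer.outline_of(f,"jig")[0]["pixels"].astype(np.uint8)
    c=max(cv2.findContours(m,0,cv2.CHAIN_APPROX_NONE)[0],key=len)[:,0]
    im=f["img"].copy();cv2.drawContours(im,[c[:,None]],-1,(0,0,255),1);ov.append(im)
    w=np.array([atz(f,p.astype(float),.012)[:2] for p in c if 4<p[0]<507 and 4<p[1]<379]);P.append(w)
def res(s,w):
    c,sn=np.cos(s[2]),np.sin(s[2]);d=w-s[:2];x=d@[c,sn];y=d@[-sn,c]
    return np.abs(np.c_[x-.07,x+.12,y-.175,y+.29]).min(1)
def fit(w): return least_squares(lambda s:res(s,w),[.645,.035,-.07],loss="cauchy",f_scale=.0015)
for w in(P[0],P[1],np.vstack(P)):
    r=fit(w);print(r.x,np.median(np.abs(res(r.x,w))))
s=r.x;np.save("jig.npy",s)
c,sn=np.cos(s[2]),np.sin(s[2]);J=np.array([[c,-sn],[sn,c]])
print("pivot",J@[-.085,.024]+s[:2],"knob0",J@(np.array([-.085,.024])+.085*np.array([np.cos(2.007),np.sin(2.007)]))+s[:2],"headmid",J@[0,.1]+s[:2])
for i,f in enumerate(fr):
    for t,z in(("clamp_pivot",.05),("clamp_knob",.09),("head_middle",.022)):
        for q in viewer.spot_point(f,t)[:2]:
            p=atz(f,q["uv"],z);print(i,t,round(q["p"],2),p,"jig",J.T@(p[:2]-s[:2]))
    for q in viewer.outline_of(f,"carrier")[:2]:
        m=q["pixels"]; vv,uu=np.nonzero(m); w=np.array([atz(f,(u,v),.03)[:2] for u,v in zip(uu,vv)]); 
        print(i,"carrier",round(q["p"],2),q["uv"],"ext jig",((w-s[:2])@J).min(0),((w-s[:2])@J).max(0))
        c=max(cv2.findContours(m.astype(np.uint8),0,1)[0],key=len);cv2.drawContours(ov[i],[c],-1,(0,255,0),1)
ov.append(cv2.resize(fr[1]["img"][170:275,245:385],None,fx=4,fy=4))
cv2.imwrite("pics/ov.png",np.vstack([cv2.resize(np.hstack(ov[:2]),(800,300)),cv2.copyMakeBorder(cv2.resize(ov[2],(400,300)),0,0,0,400,0)]))
```

```text
[ 0.6489  0.033  -0.1063] 0.0012260385755075223
[ 0.6491  0.0368 -0.1072] 0.0007844886153979755
[ 0.6488  0.034  -0.1074] 0.0012711874851624727
pivot [0.5669 0.0669] knob0 [0.5394 0.1474] headmid [0.6596 0.1334]
0 clamp_pivot 0.57 [0.61   0.3184 0.05  ] jig [-0.0691  0.2786]
0 clamp_pivot 0.56 [0.565  0.0674 0.05  ] jig [-0.087   0.0243]
0 clamp_knob 0.62 [0.5171 0.1354 0.09  ] jig [-0.1419  0.0868]
0 head_middle 0.62 [0.6599 0.135  0.022 ] jig [0.0002 0.1017]
1 clamp_pivot 0.83 [0.5732 0.0684 0.05  ] jig [-0.0789  0.0261]
1 carrier 0.93 [317.8, 324.4] ext jig [-0.029  -0.3938] [ 0.0592 -0.3207]
1 carrier 0.86 [308.0, 227.8] ext jig [-0.0718 -0.2575] [ 0.0429 -0.1449]
```

View pics/ov.png

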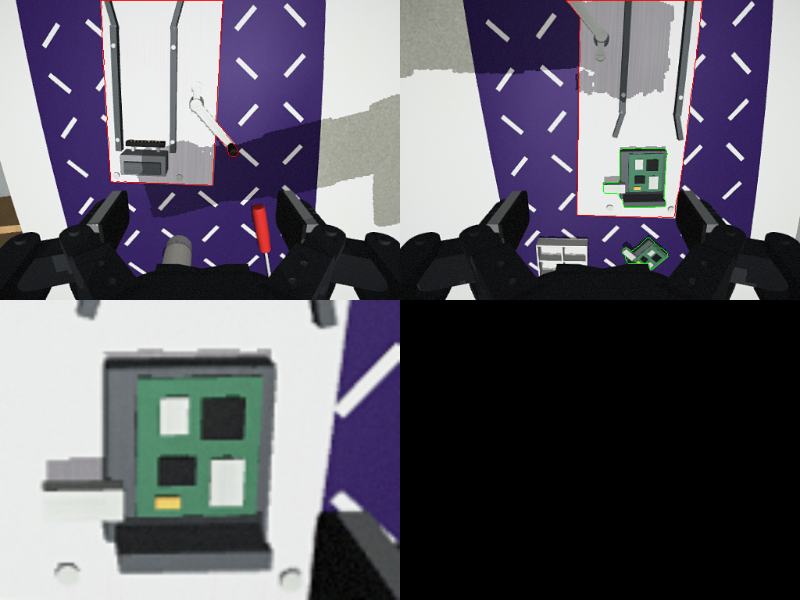

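The chosen carrier is right: body about 80 mm wide in the jig frame, ear on the −x side, on the plate (wrist pixels about (308,222)). Jig pose: (0.649, 0.0355), yaw −0.107, and the pivot agrees to 2 mm. The clamp reads about 0.30 rad. Now the push.

```bash
cat >> w.py <<'E'
S=np.array([.649,.0355,-.107]);c_,s_=np.cos(S[2]),np.sin(S[2]);J=np.array([[c_,-s_],[s_,c_]])
def W(x,y,z): return list(J@[x,y]+S[:2])+[z]
def jg(p): return J.T@(np.array(p)[:2]-S[:2])
def F(): return J.T@np.array(manip.current_wrist_force())[:2]
E
python3 - <<'E'
from w import *
q=quat(S[2]);Z=.050
manip.gripper_to(.5)
manip.movep(W(0,-.285,.13),q);manip.move_straight(W(0,-.285,Z),q,.12)
manip.wait(.2);f0=F();print("f0",f0,manip.current_time_s())
y=-.285
while y<.035:   # finger y; carrier front at y+11+90
    y+=.02
    if y+.056>.038: break
    manip.move_straight(W(0,y,Z),q,.06)
    f=F()-f0;print(round(y,3),f,jg(manip.current_tcp_pos()))
    if abs(f[1])>12 or abs(f[0])>12: print("STOP");break
manip.wait(.1);print(F()-f0,manip.current_time_s())
fr=viewer.grab_frame("wrist");np.save("pics/w2.npy",fr,allow_pickle=True);cv2.imwrite("pics/w2.png",fr["img"])
E
```

```text
f0 [0.0352 0.774 ] 10.0417
-0.265 [ 0.377  -1.0019] [ 0.     -0.2644]
-0.245 [-0.795  -0.8562] [ 0.0001 -0.2443]
-0.225 [-0.126   0.0137] [ 0.     -0.2243]
-0.205 [ 0.4024 -1.2226] [-0.     -0.2043]
-0.185 [-0.4466 -0.9353] [ 0.0001 -0.1845]
-0.165 [-0.3267 -1.0001] [-0.0004 -0.1644]
-0.145 [ 0.4323 -0.8364] [-0.0001 -0.1443]
-0.125 [ 0.2525 -1.3412] [ 0.     -0.1243]
-0.105 [-0.8288 -0.4674] [-0.     -0.1043]
-0.085 [-0.2653 -0.4966] [-0.     -0.0844]
-0.065 [ 0.4553 -0.2251] [-0.     -0.0643]
-0.045 [ 0.1435 -0.2719] [-0.     -0.0444]
-0.025 [ 0.7441 -0.5582] [-0.     -0.0244]
[ 0.3279 -1.4826] 16.425
```

View pics/w2.png

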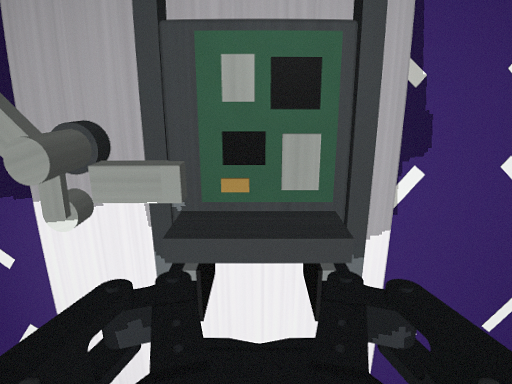

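The carrier is straight between the rails (wall at rows 210–262, both fingers behind it) and the lever is open on the left. Next I feel for the head.

Run:
```python
from w import *
q=quat(S[2]);Z=.050
f0=np.array([.035,.774])
y=-.025
hist=[]
while y<.03:
    fast=y<-.016
    y+=.004 if fast else .001
    manip.move_straight(W(0,y,Z),q,.03)
    f=np.mean([F() for _ in range(1)],axis=0)-f0
    manip.wait(.05);f=(f+F()-f0)/2
    yt=jg(manip.current_tcp_pos())[1];hist.append((yt,f[1]));print(round(y,3),round(yt,4),f)
    if f[1]<-9.5: break
manip.wait(.25);print("held",F()-f0,jg(manip.current_tcp_pos()))
fr=viewer.grab_frame("wrist");np.save("pics/w3.npy",fr,allow_pickle=True);cv2.imwrite("pics/w3.png",fr["img"])
print(manip.current_time_s())
for t in("carrier","clamp_roller","clamp_pivot"):
    for r in viewer.spot_point(fr,t)[:2]:
        p=atz(fr,r["uv"],{"carrier":.012,"clamp_roller":.027,"clamp_pivot":.05}[t]);print(t,r["p"],r["uv"],jg(p))
```

```text
-0.021 -0.0212 [ 0.0981 -3.4977]
-0.017 -0.0169 [-0.2641 -3.6303]
-0.013 -0.0127 [ 0.2968 -2.6961]
-0.012 -0.0122 [ 0.4287 -4.3622]
-0.011 -0.011 [ 0.0696 -5.2399]
-0.01 -0.0099 [ 0.057  -4.5767]
-0.009 -0.0089 [-0.1987 -4.4299]
-0.008 -0.0082 [-0.3469 -5.835 ]
-0.007 -0.0082 [-0.0722 -8.7464]
-0.006 -0.0078 [ -0.998  -10.8501]
held [ -0.4675 -10.8454] [-0.0001 -0.0078]
19.875
carrier 0.82 [258.6, 131.1] [0.0006 0.0465]
clamp_roller 0.95 [85.7, 238.2] [-0.083  -0.0024]
clamp_pivot 0.66 [46.3, 201.0] [-0.0829  0.0239]
```

Contact was felt: the force jumped with the TCP at jig y ≈ −8 mm, so carrier y ≈ 47–48 mm, held at 11 N. The head is therefore about 7.5 mm short of the mark. The roller should touch at v≈1.4, and half travel is near 1.57. Now the knob.

```bash
cat >> w.py <<'E'
PV=np.array([-.085,.024])
def knob(v,z,r=.085):
    t=v+2.007;p=PV+r*np.array([np.cos(t),np.sin(t)]);return W(*p,z),quat(t+S[2]-np.pi/2)
def vnow():
    d=jg(manip.current_tcp_pos())-PV;return (np.arctan2(d[1],d[0])-2.007)%(2*np.pi),np.hypot(*d)
def ftan(v):
    t=v+2.007;return F()@np.array([-np.sin(t),np.cos(t)]),F()@np.array([np.cos(t),np.sin(t)])
E
python3 - <<'E'
from w import *
q=quat(S[2])
manip.move_straight(W(0,-.035,.05),q,.08);manip.move_straight(W(0,-.035,.15),q,.2)
p,k=knob(.30,.17);manip.movep(p,k);manip.gripper_to(.6);manip.wait(.1)
f=viewer.grab_frame("wrist");cv2.imwrite("pics/w4.png",f["img"]);np.save("pics/w4.npy",f,allow_pickle=True)
print(manip.current_time_s(),manip.current_qpos(),ftan(.3))
for t,z in(("clamp_knob",.09),("clamp_pivot",.05)):
    for r in viewer.spot_point(f,t)[:2]: print(t,r["p"],r["uv"],jg(atz(f,r["uv"],z)),atdepth(f,r["uv"]))
E
```

```text
22.3583 [ 0.2582  0.2445 -0.3425  0.9841 -0.      1.2011] (np.float64(0.2007397284001378), np.float64(-0.11664965932356039))
clamp_pivot 0.79 [260.7, 291.2] [-0.0823  0.0227] [0.5675 0.0698 0.0555]
```

View pics/w4.png

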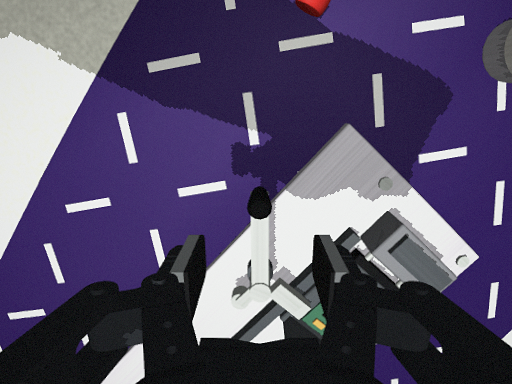

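The knob at (260,200) sits midway between the fingers and the lever lies along the pads. Descend, grip and swing to just before contact.

Run:
```python
from w import *
f=np.load("pics/w4.npy",allow_pickle=True).item()
print("knob top chk",np.linalg.norm(jg(atz(f,(260,195),.09))-PV),jg(atz(f,(260,195),.09)))
Z=.084
p,k=knob(.30,Z);manip.move_straight(p,k,.12);manip.wait(.05)
b=np.array(manip.current_wrist_force());print("free",b)
manip.gripper_to(0,20);print("open",manip.current_opening(),"f",np.array(manip.current_wrist_force())-b,manip.current_time_s())
if manip.current_opening()>.05:
    v=.3
    while v<1.25:
        v=min(v+.12,1.26);p,k=knob(v,Z);manip.move_straight(p,k,.06)
        print(round(v,2),vnow(),ftan(v),manip.current_opening())
        if abs(np.array(manip.current_wrist_force())).max()>25: print("STOP");break
print(manip.current_time_s())
```

```text
knob top chk 0.09419648686195693 [-0.1479  0.0941]
free [ 0.6548 -0.0207  0.428 ]
open 0.1812312609990315 f [-1.6159 -0.684   3.9798] 23.7833
0.42 (np.float64(0.41229554466272145), np.float64(0.08474979484786692)) (np.float64(-0.5201841740737831), np.float64(0.8143994090273488)) 0.1820895746269931
0.54 (np.float64(0.5332911561887443), np.float64(0.08467946072061004)) (np.float64(-1.3931200834165183), np.float64(0.6569414847422167)) 0.17982634162193445
0.66 (np.float64(0.6538279208303184), np.float64(0.0845728272498797)) (np.float64(-0.3347466774887632), np.float64(0.7766875331683781)) 0.18213572201976674
0.78 (np.float64(0.7747254033638655), np.float64(0.08448230600869822)) (np.float64(-1.5372452561894145), np.float64(0.3359769690648453)) 0.1818688190181841
0.9 (np.float64(0.895561112771524), np.float64(0.08438627318443917)) (np.float64(-0.4053358988849039), np.float64(0.41412240369559783)) 0.17716515280989217
1.02 (np.float64(1.0162930474816676), np.float64(0.08428074913671413)) (np.float64(-2.508630085257024), np.float64(-0.06249080153289421)) 0.18105308995657213
1.14 (np.float64(1.137012087930918), np.float64(0.08419065374902018)) (np.float64(-1.6011873433319077), np.float64(-0.7158186863140219)) 0.18122557111039586
1.26 (np.float64(1.257915133504608), np.float64(0.08404593390197529)) (np.float64(-1.0598747251378562), np.float64(-1.4594891545445035)) 0.17909468692108585
26.3167
```

Run:
```python
from w import *
Z=.084;v=1.26
def look(n):
    fr=viewer.grab_frame("wrist");np.save(f"pics/{n}.npy",fr,allow_pickle=True);cv2.imwrite(f"pics/{n}.png",fr["img"])
look("k0")
while v<1.495:
    v+=.03;p,k=knob(v,Z);manip.move_straight(p,k,.015)
    a=ftan(v);manip.wait(.05);b=ftan(v)
    print(round(v,2),np.round(vnow(),4),np.round(a,2),np.round(b,2),np.round(manip.current_moment(),2))
look("k1");print(manip.current_time_s())
a,b=[cv2.imread(f"pics/k{i}.png") for i in(0,1)]
cv2.imwrite("pics/k01.png",cv2.resize(np.hstack([a,b]),(800,300)))
```

```text
1.29 [1.2785 0.0841] [-4.45 -1.12] [-3.82 -1.68] [ 0.78 -0.14 -0.09]
1.32 [1.3082 0.084 ] [-3.95 -1.49] [-4.75 -1.56] [ 0.84 -0.13 -0.06]
1.35 [1.3387 0.084 ] [-3.68 -1.68] [-3.86 -1.54] [ 0.85 -0.13 -0.01]
1.38 [1.3679 0.084 ] [-4.02 -0.49] [-4.47 -0.99] [ 0.87 -0.09 -0.03]
1.41 [1.3953 0.084 ] [-5.76 -1.59] [-4.73 -1.81] [ 1.12 -0.07 -0.07]
1.44 [1.4227 0.084 ] [-6.01 -1.52] [-5.93 -0.46] [ 1.32 -0.08 -0.07]
1.47 [1.4501 0.084 ] [-7.72 -0.93] [-7.23 -1.73] [ 1.44  0.03 -0.12]
1.5 [1.4795 0.084 ] [-7.12 -1.59] [-7.81 -1.71] [ 1.49  0.06 -0.11]
29.35
```

View pics/k01.png

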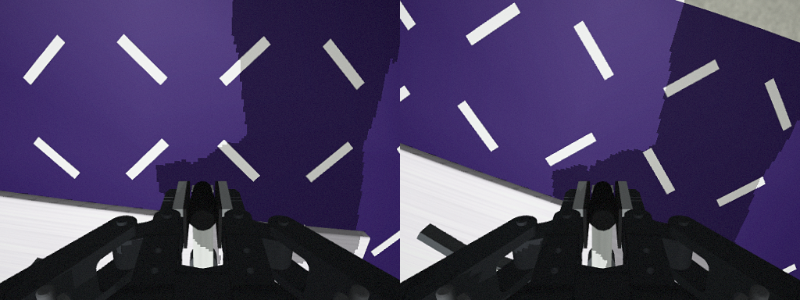

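The moment and force step up from v≈1.39 (touch) and level off near 1.44 (spring preload passed). That agrees with the predicted 1.41. Going to an actual value of about 1.58 puts the springs near half travel.

Run:
```python
from w import *
Z=.084;v=1.50
while vnow()[0]<1.575 and v<1.64:
    v+=.02;p,k=knob(v,Z);manip.move_straight(p,k,.015);a=ftan(v);manip.wait(.05)
    print(round(v,2),np.round(vnow(),4),np.round((np.array(a)+ftan(v))/2,2),np.round(manip.current_moment(),2))
manip.gripper_to(.45);manip.wait(.1);print(manip.current_wrist_force())
p,k=knob(vnow()[0],.2);manip.move_straight(p,k,.15)
p2=[.5,-.16,.36];manip.movep(p2,quat(S[2]));manip.wait(.2)
print(manip.current_time_s())
ims=[]
for n in("top","side","wrist"):
    f=viewer.grab_frame(n);cv2.imwrite(f"pics/e_{n}.png",f["img"]);ims.append(f)
    for t,z in(("carrier",.012),("clamp_roller",.027),("clamp_knob",.09),("clamp_pivot",.05)):
        for r in viewer.spot_point(f,t)[:3]:
            j=jg(atz(f,r["uv"],z));d=j-PV;print(n,t,round(r["p"],2),np.round(r["uv"]),j,"v" if t=="clamp_knob" else "",(np.arctan2(d[1],d[0])-2.007)%6.283 if t=="clamp_knob" else "")
c=lambda im,u,v,w,h:cv2.resize(im[v:v+h,u:u+w],(400,300),interpolation=cv2.INTER_CUBIC)
w=ims[2]["img"]
cv2.imwrite("pics/end.png",np.vstack([np.hstack([c(ims[0]["img"],140,130,140,105),c(ims[1]["img"],170,130,140,105)]),np.hstack([cv2.resize(w,(400,300)),c(w,200,0,280,210)])]))
```

```text
1.52 [1.4983 0.084 ] [-7.27 -2.21] [ 1.62  0.1  -0.15]
1.54 [1.518  0.0839] [-7.69 -1.71] [ 1.57  0.13 -0.11]
1.56 [1.5372 0.084 ] [-8.36 -1.64] [ 1.64  0.13 -0.11]
1.58 [1.5569 0.0839] [-8.34 -2.48] [ 1.7   0.19 -0.14]
1.6 [1.5766 0.0839] [-8.82 -2.29] [ 1.7   0.13 -0.15]
[ 0.0012 -0.1839 -0.7037]
33.9667
top clamp_knob 0.7 [208. 225.] [-0.1643 -0.0137] v 1.5783203787333067
top clamp_knob 0.55 [112. 180.] [-0.066   0.2665] v 5.768596474910363
top clamp_pivot 0.66 [196. 199.] [-0.0921  0.0321]  
side carrier 0.63 [246. 192.] [-0.0175  0.0178]  
side carrier 0.6 [344. 258.] [ 0.0125 -0.3908]  
side carrier 0.56 [381. 317.] [-0.0617 -0.5795]  
side clamp_roller 0.45 [236. 191.] [-0.0572  0.0196]  
side clamp_roller 0.37 [247. 190.] [-0.0225  0.0059]  
side clamp_knob 0.74 [213. 188.] [-0.1549 -0.0137] v 1.6296274984842016
side clamp_pivot 0.89 [229. 188.] [-0.0844  0.0157]  
wrist carrier 0.76 [352. 255.] [ 0.0235 -0.3821]  
wrist carrier 0.6 [306. 351.] [-0.0413 -0.5718]
```

View pics/end.png

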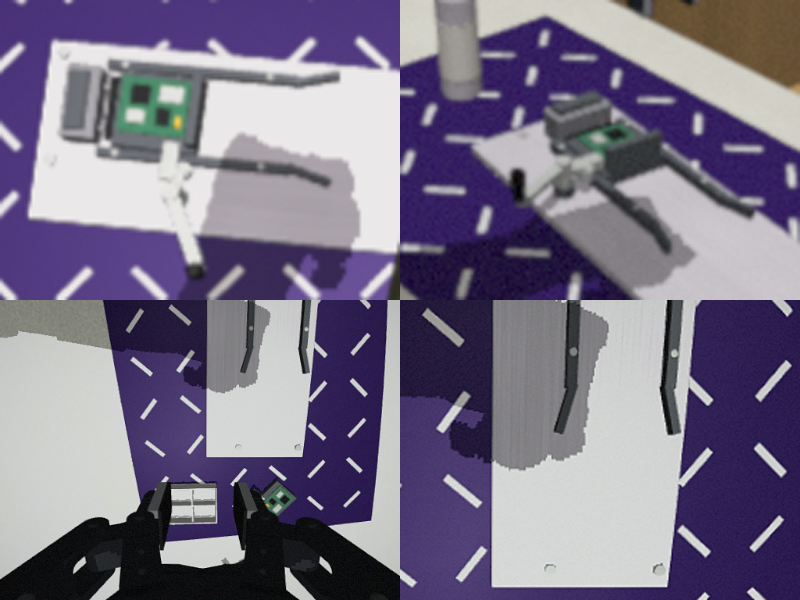

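The carrier is seated against the head with the lever across (v≈1.58 from the top view too). One close look to check the compression.

Run:
```python
from w import *
manip.movep(W(-.03,-.06,.22),quat(S[2]));manip.wait(.2)
f=viewer.grab_frame("wrist");cv2.imwrite("pics/f.png",f["img"]);np.save("pics/f.npy",f,allow_pickle=True)
for t,z in(("carrier",.012),("clamp_roller",.027),("clamp_knob",.09),("clamp_pivot",.05),("head_middle",.022)):
    for r in viewer.spot_point(f,t)[:2]: print(t,round(r["p"],2),np.round(r["uv"]),jg(atz(f,r["uv"],z)))
print(manip.current_time_s())
```

```text
carrier 0.93 [288.  55.] [-0.0001  0.0488]
clamp_roller 0.52 [227.  91.] [-0.0579  0.0152]
clamp_knob 0.92 [ 91. 130.] [-0.1589 -0.0137]
clamp_pivot 0.88 [193.  82.] [-0.0848  0.0225]
36.125
```

View pics/f.png

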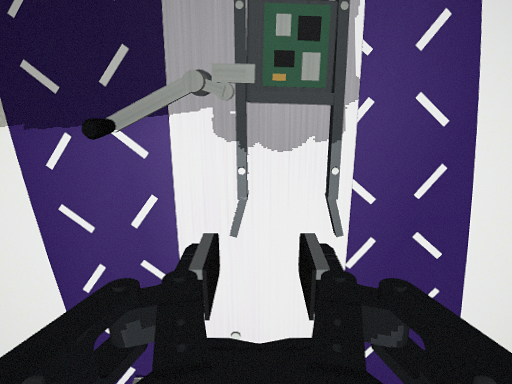

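The roller front is on the ear, the carrier is straight, and carrier y has moved about 2–4 mm past the touch point. Every estimate puts the clamp force between about 10 and 16 N. Handing in.

```bash
python3 -c "
from rig import manip
print(manip.close_job(),manip.current_time_s())"
```

```text
the job is handed in; nothing more can be done
the job is handed in; nothing more can be done
```

The carrier is clamped against the sprung contact head with the springs about half in, and I've handed the job in. No verdict was reported. The arm's clock read about 36 s at the last check, against the 58 s limit.

- **Push:** I pushed the carrier up the channel with two fingers and felt the head at carrier y ≈ 47–48 mm. I held it there at about 11 N with the lever still open (about 0.30 rad).
- **Clamp:** I gripped the knob and swung the lever. The roller first touched at about 1.39 rad and I stopped at about 1.58 rad, then let go.

The last checks:
- **Lever:** the arm and the top view both gave about 1.58 rad, while the side view gave 1.63.
- **Position:** the carrier looked straight between the rails, with the roller on its ear and the robot clear.
- **Spring compression:** the estimates disagree. The networks' carrier points give about 2.3 mm, and the lever angle and felt force give about 4–4.5 mm. Both put the clamp force at roughly 10–16 N, so above the 7 N needed and not bottomed.
- **Bystanders:** the robot did not go near the spray can, screwdriver or parts tray, but I did not measure their positions again at the end.

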